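Fetch the salt shaker from behind the condiments

TASK

On the round condiment tray the little salt shaker stands behind and between three taller containers: first clear all three into the shallow side pan, standing upright, without shifting the shaker. With all three in the pan, set the shaker upright in the middle of the cork disc on the customer's wooden board. Only then put each of the three back upright on the very spot of the round tray where it stood at the start, without tipping anything over or moving the jar, the cups or the napkin box.

Things in the scene. Friction and masses are not known exactly. Their poses are not given: they have to be found in the camera images.
- squeeze_bottle_mid (a point): Squeeze bottle, white plastic, round, 140 mm high overall: a straight cylinder 52 mm in diameter from its foot up to 108 mm, then a grey cap and a narrow nozzle. About 0.28 kg. The point is on its axis half-way up (70 mm above its foot); z is up along the axis. Best gripped 95 to 103 mm above its foot, so that the nozzle clears the gripper's palm.
- tin_mid (a point): Square spice tin, bare aluminium, 50 x 50 mm in plan, straight-sided up to 112 mm, with a 44 x 44 mm dark lid up to 120 mm. About 0.25 kg. The point is on its axis half-way up (60 mm above its foot); z is up, x and y are square to its faces. Best gripped 80 to 95 mm above its foot, across two opposite faces.
- canister_mid (a point): Canister, bare steel, a plain round cylinder with a flat top, 46 mm in diameter, 128 mm high, with a thin dark band. About 0.26 kg. The point is on its axis half-way up (64 mm above its foot); z is up. Best gripped 85 to 100 mm above its foot.
- shaker_mid (a point): Salt shaker, the smallest thing on the round tray: a glass cylinder 44 mm in diameter up to 52 mm, with a domed, pierced steel top up to 70 mm. About 0.15 kg. The point is on its axis half-way up (35 mm above its foot); z is up. Best gripped 35 to 45 mm above its foot, once the taller containers around it are gone.
- round_tray: Round black condiment tray, fixed, 236 mm in diameter; its flat floor is 6 mm above the counter and its rim 12 mm. The origin is at its centre at counter level. The four containers stand on its floor: the shaker 30 mm from the centre towards the tray's x axis (away from the robot), two of the tall ones about 72 mm either side of the shaker and one about 74 mm in front of it (towards the robot). Which tall one stands where differs from start to start.
- side_pan: Shallow rectangular aluminium pan, fixed, empty at the start: 290 mm along its x axis, 120 mm along its y axis, 18 mm high, 5 mm walls, floor 5 mm above the counter. The origin is at its centre at counter level. It takes the three tall containers in a row along x, e.g. 85 mm apart. It lies to the left or to the right of the round tray.
- board: The customer's wooden board, fixed, 180 mm along x, 150 mm along y, 12 mm thick, with a cork disc 80 mm in diameter in its middle whose top is 16 mm above the counter. The origin is at its centre at counter level. It lies on the other side of the round tray from the pan.
- jar_mid (a point): Bystander: amber glass jar 70 mm in diameter, 90 mm high, beyond the round tray. The point is half-way up. Leave alone.
- cups_mid (a point): Bystander: stack of cardboard cups, wider towards the top, 80 mm in diameter at the top, 112 mm high, beyond the round tray. The point is half-way up. Leave alone.
- napkin_box_mid (a point): Bystander: dark steel napkin box, 90 x 130 x 90 mm high, beyond the round tray. The point is half-way up. Leave alone.

How it is judged (in metres and radians):
On the way, in this order (a step that is already met when the one before it is completed fails the run):
1. all three tall containers stand upright in the side pan, the shaker not yet moved (within 20 mm of its start) (x of squeeze_bottle_mid in the frame of side_pan between -0.13 and 0.13 m and y of squeeze_bottle_mid in the frame of side_pan between -0.05 and 0.05 m and z of squeeze_bottle_mid in the frame of side_pan below 0.085 m and angle between each of squeeze_bottle_mid, tin_mid, canister_mid's own z axis and vertical below 0.15 rad and x of tin_mid in the frame of side_pan between -0.13 and 0.13 m and y of tin_mid in the frame of side_pan between -0.05 and 0.05 m and z of tin_mid in the frame of side_pan below 0.075 m and x of canister_mid in the frame of side_pan between -0.13 and 0.13 m and y of canister_mid in the frame of side_pan between -0.05 and 0.05 m and z of canister_mid in the frame of side_pan below 0.079 m and distance of shaker_mid from where it was at the start of the episode below 0.02 m), for 0.2 s.
2. the shaker stands on the cork disc of the board while the three containers are still in the pan (horizontal distance between shaker_mid and board below 0.015 m and z of shaker_mid in the frame of board between 0.043 and 0.059 m and angle between each of shaker_mid, squeeze_bottle_mid, tin_mid, canister_mid's own z axis and vertical below 0.15 rad and x of squeeze_bottle_mid in the frame of side_pan between -0.13 and 0.13 m and y of squeeze_bottle_mid in the frame of side_pan between -0.05 and 0.05 m and z of squeeze_bottle_mid in the frame of side_pan below 0.085 m and x of tin_mid in the frame of side_pan between -0.13 and 0.13 m and y of tin_mid in the frame of side_pan between -0.05 and 0.05 m and z of tin_mid in the frame of side_pan below 0.075 m and x of canister_mid in the frame of side_pan between -0.13 and 0.13 m and y of canister_mid in the frame of side_pan between -0.05 and 0.05 m and z of canister_mid in the frame of side_pan below 0.079 m), for 0.2 s.
At the end, for the whole second after the job is handed in: The shaker stands upright on the cork disc, its axis within 15 mm of the board's centre; the squeeze bottle, the tin and the canister each stand upright within 15 mm of where each stood at the start; all four are released and at rest (horizontal distance between shaker_mid and board below 0.015 m and z of shaker_mid in the frame of board between 0.043 and 0.059 m and angle between each of shaker_mid, squeeze_bottle_mid, tin_mid, canister_mid's own z axis and vertical below 0.15 rad and distance of each of squeeze_bottle_mid, tin_mid, canister_mid from where it was at the start of the episode below 0.015 m and contact force between each of squeeze_bottle, tin, canister, shaker and the fingers below 0.05 N and linear speed of each of squeeze_bottle, tin, canister, shaker below 0.02 m/s); the robot touches nothing.
It fails at once if the squeeze bottle, the tin, the canister or the shaker is tipped by more than about 35 degrees (angle between any of squeeze_bottle_mid, tin_mid, canister_mid, shaker_mid's own z axis and vertical above 0.6 rad).
It fails at once if the jar, the cups or the napkin box is moved by more than 30 mm (distance of any of jar_mid, cups_mid, napkin_box_mid from where it was at the start of the episode above 0.03 m).
It also fails if it takes over 138 s, if anything falls off the work surface, if the arm or the gripper's body presses on something with over 40 N, if the wrist force passes 120 N, or if a joint passes its speed limit or range.

ROBOT

A 6-joint arm with a two-finger parallel gripper is mounted at the origin on the work surface. World frame = base frame: x ahead of the robot, y to its left, z up, the work surface at z = 0. Lengths are in m, angles in degrees, forces in N, time in s.
With the tool pointing down it reaches from about 0.4 to 0.825 m from the base axis. Payload 7 kg.
Tool frame: the origin (TCP) lies midway between the tips of the shut fingers; the grasp point (between the pads) lies 19 mm behind it; z points along the fingers, y is the line along which they close (so a half turn about z gives the same grasp; the last joint's range is limited). The gripper opens to 88 mm and grips with 3 to 60 N. Pads are 19 mm wide; open, the fingers measure 130 mm over their backs; the gripper's body (78 mm by 193 mm) begins 47 mm behind the grasp point.
Start: joints at [-58.837, 20.546, 0.682, 0, -70.136, -16.507], TCP at [0.171, -0.653, 0.227] pointing down, gripper open.
Joint ranges: [-176.03, 176.03], [-82.01, 121.73], [-58.28, 71.71], [-173.87, 95.51], [-174.79, -0.11], [-173.66, 173.66]. Speed limits (degrees/s): [136.94, 136.94, 172.46, 180, 180, 180].

INTERFACE

Orientations are given as [roll, pitch, yaw] about the fixed x, y, z axes, in that order (R = Rz(yaw) Ry(pitch) Rx(roll)).
In Python, from plant import telemetry, viewer, workorder gives the robot as it stands. The module is installed in compiled form; this text tells all that it offers.
- The arm moves only by the tool carry_out, never from a script. Its argument "rows" is a list of rows, each a list of 6 numbers: the shift along the tool's x, y, z in m, then the turn, a rotation vector about the tool's x, y, z in rad. In form: [[tx, ty, tz, ax, ay, az], ...]. A call has 1 to 8 rows; each row is the pose to reach, as a shift and turn from the pose commanded when the call began, along the tool's axes at that moment; what a row does not reach only later rows make up. A row lasts 1/8 s, in which the tool goes at most 62.5 mm and 10.7 degrees, less where a joint would pass 70% of its speed; a pose out of reach is approached as far as the arm can. A call with a gripper value outside its range is refused whole. "grip" is the gripper's target within -1 to 1 (fully open at 1, half-way at 0, shut at -1), set as the call begins (left out, the last holds). The fingers move at their own pace and stop on an object; the grip force is fixed at half the most. Time passes only in rows, so rows that repeat a pose let the fingers close. It gives the time, the measured TCP pose, the force, the opening and the grip force at its end, in the units of the state.
- telemetry.get_obs(): the state, without advancing time (a new reading comes with each control period).
- viewer.snapshot(name): name is "scene" or "top"; returns the picture (420x560x3 uint8, red, green, blue); there is no depth.
- viewer.camera_info(name): a dict with "intrinsics" (3x3 intrinsics, pixels), "extrinsics" (4x4, takes a point from camera to world coordinates). Camera axes: x right, y down, z forward; pixel columns grow to the right and rows downward; lengths in m; the calibration is good to about 2 mm. A picture is of the moment at which its call begins. camera_info takes no time and is no camera call.
- workorder.close_job(): hands the job in; it is judged then, once.
The state is a dict: "clock": time; "joint_pos": joint angles; "qvel": joint speeds; "tau": joint torques, N m; "tool_pos": TCP position; "orientation": TCP orientation; "force": force on the tool from outside, world axes, zero at the start; "moment": the same for the moment, N m; "opening": finger opening in m; "gripper_force": force on a finger pad.
Only numpy, scipy, OpenCV 4.12 (cv2) and the standard library are available. Lean on these libraries where they do the work, as an engineer would, in place of code of your own. Each camera call takes 0.05 s, during which the arm holds its last target. There are 200 camera calls.

## Working session

There is one attempt and no reset: what is moved stays moved. The work goes in short steps, Python scripts to look and compute and a tool call to move; the robot and the scene stay as the last step left them, time stands still between calls to the robot, and variables do not carry over. Pictures are saved under pics/ and viewed, at most 14 in all, crops included, and the job is handed in when it is done.

Besides the shell and the picture viewer there is one more tool, called after "Call:" as a command line: name --pt "numbers of a row" for each row, then --argument value for the rest. carry_out: Moves the arm, as the interface text tells. Its arguments: {"type":"object","properties":{"rows":{"type":"array"},"grip":{"type":"number"}},"required":["rows"]}

```bash
mkdir -p pics; cat > h.py <<'E'
import numpy as np, cv2
from plant import telemetry, viewer, workorder
def snap(n,f):
    im=viewer.snapshot(n); cv2.imwrite(f'pics/{f}.png',im[:,:,::-1]); return im
def cast(n,u,v,z):
    c=viewer.camera_info(n);K=np.array(c['intrinsics']);T=np.array(c['extrinsics'])
    d=T[:3,:3]@np.linalg.inv(K)@[u,v,1];o=T[:3,3];return o+d*(z-o[2])/d[2]
def proj(n,p):
    c=viewer.camera_info(n);K=np.array(c['intrinsics']);T=np.array(c['extrinsics'])
    q=K@(T[:3,:3].T@(np.array(p)-T[:3,3]));return q[:2]/q[2]
E
python3 - <<'E'
from h import *
a=snap('top','t0');b=snap('scene','s0')
for n in('top','scene'):
    c=viewer.camera_info(n);print(np.round(c['intrinsics'],1),np.round(c['extrinsics'],3))
o=telemetry.get_obs();print(o)
E
```

```text
[[385.2   0.  280.4]
 [  0.  385.2 215.1]
 [  0.    0.    1. ]] [[ 0.009 -0.998  0.06   0.567]
 [-1.    -0.008  0.016  0.001]
 [-0.016 -0.06  -0.998  0.897]
 [ 0.     0.     0.     1.   ]]
[[395.    0.  279.3]
 [  0.  395.  213.9]
 [  0.    0.    1. ]] [[-0.27   0.659 -0.702  1.195]
 [ 0.963  0.177 -0.204  0.179]
 [-0.01  -0.731 -0.682  0.633]
 [ 0.     0.     0.     1.   ]]
{'clock': 0.1, 'joint_pos': array([-5.88381667e+01,  2.05897527e+01,  6.38106096e-01, -1.51914846e-02,
       -7.01343827e+01, -1.65076646e+01]), 'qvel': array([ 0.0046105 , -0.10953984,  0.21701648,  0.07332519, -0.06383183,
       -0.11646017]), 'tau': array([-1.98026522e-03, -5.84163058e+01,  2.93750721e+01,  7.01541245e+00,
        1.01615384e-02, -8.98678900e-05]), 'tool_pos': array([ 0.17062487, -0.65263571,  0.22569007]), 'orientation': array([ 1.79913459e+02, -1.07537444e-02, -1.65350996e+02]), 'force': array([-0.23507703, -0.68002677,  0.07552267]), 'moment': array([-0.01695164,  0.0351752 ,  0.00183562]), 'gripper_force': 0.0, 'opening': 0.08746957450321435}
```

View pics/t0.png

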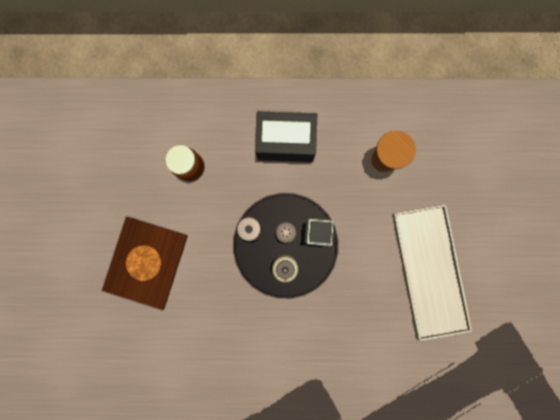

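View pics/s0.png

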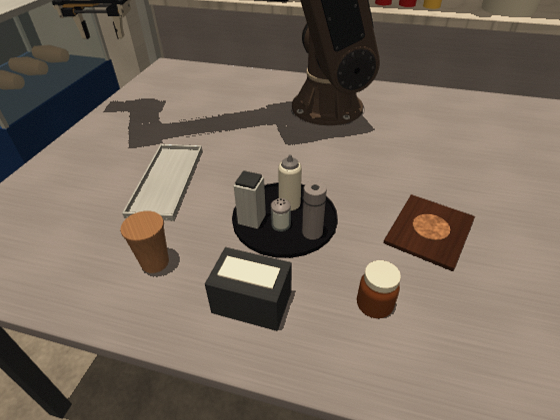

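The top view shows the tray at about (285,245): canister on the left (249,229), tin on the right (320,233), bottle in front (285,269), shaker (286,232). The pan is at (432,272) and the board at (145,263). The scene view agrees: tin, bottle and canister surround the shaker. Next I'll measure these.

```bash
python3 - <<'E'
from h import *
im=cv2.imread('pics/t0.png');hsv=cv2.cvtColor(im,cv2.COLOR_BGR2HSV)
def big(m,box):
    mm=np.zeros_like(m);x0,y0,x1,y1=box;mm[y0:y1,x0:x1]=m[y0:y1,x0:x1]
    cs,_=cv2.findContours(mm,cv2.RETR_EXTERNAL,cv2.CHAIN_APPROX_NONE);return max(cs,key=cv2.contourArea)
def W(pts,z): return np.array([cast('top',u,v,z)[:2] for u,v in pts])
def rect(c,z):
    r=cv2.minAreaRect((W(c.reshape(-1,2),z)*1000).astype(np.float32));print(np.round(r[0],1),np.round(r[1],1),r[2]);return r
v=hsv[:,:,2].copy()
c=big(((v>150)&(hsv[:,:,1]<90)).astype(np.uint8),(385,195,480,350));print('pan');rect(c,.018)
c=big((v<85).astype(np.uint8)|((hsv[:,:,1]>140).astype(np.uint8)),(95,210,195,315));print('board');rect(c,.012)
c=big(((hsv[:,:,1]>140)&(v>110)).astype(np.uint8),(115,235,175,295));print('cork');rect(c,.016)
m=(v<60).astype(np.uint8);c=big(m,(225,185,345,305));c=cv2.convexHull(c)
p=W(c.reshape(-1,2),.012);print('tray',cv2.minEnclosingCircle((p*1000).astype(np.float32)))
print(cv2.fitEllipse((p*1000).astype(np.float32)))
cr=im[180:310,220:350];big_=cv2.resize(cr,None,fx=4.5,fy=4.5,interpolation=cv2.INTER_CUBIC)
s=cv2.imread('pics/s0.png')[145:255,225:345];s=cv2.resize(s,None,fx=4.5,fy=4.5,interpolation=cv2.INTER_CUBIC)
cv2.imwrite('pics/t0c.png',big_);cv2.imwrite('pics/s0c.png',s)
E
```

```text
pan
[ 496.4 -328. ] [212.9 348.2] 89.57938385009766
board
[508.8 326.6] [148.1 176.1] 73.2483901977539
cork
[508.7 329.2] [81.2 81.4] 27.145116806030273
tray ((551.579833984375, 5.0436224937438965), 118.27210235595703)
((551.9744873046875, 4.862542629241943), (234.61080932617188, 235.4502410888672), 154.36480712890625)
```

View pics/t0c.png

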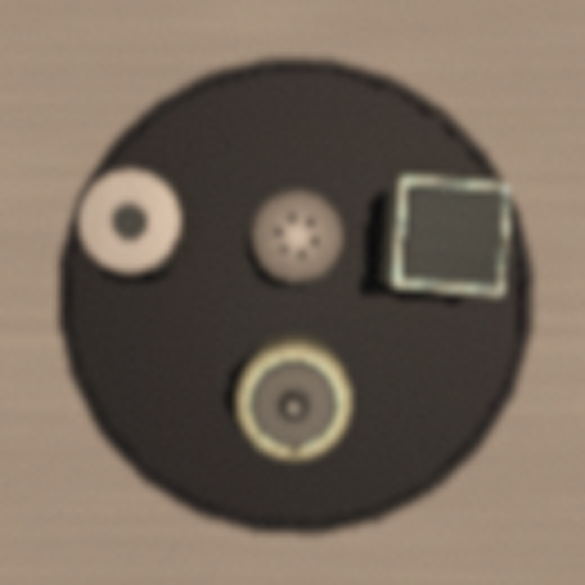

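View pics/s0c.png

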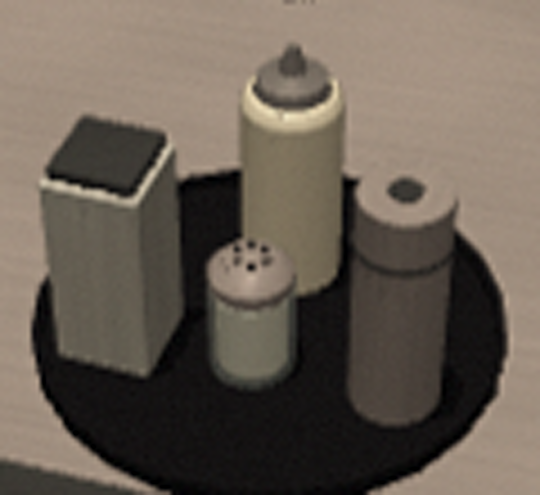

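The crop shows clear tops: canister (131,221), bottle shoulder (294,402), shaker (297,236), tin corners (400,177), (508,187), (503,296) and (393,288). The scene crop confirms which is which. Converting to world coordinates.

```bash
python3 - <<'E'
from h import *
f=lambda x,y,z:cast('top',220+(x+.5)/4.5-.5,180+(y+.5)/4.5-.5,z)*1000
for n,p in dict(can=(131,221,.134),canR=(183,221,.134),bot=(294,402,.114),botR=(352,402,.114),shk=(297,236,.066)).items(): print(n,np.round(f(*p),1))
t=np.array([f(x,y,.118) for x,y in((400,177),(508,187),(503,296),(393,288))])
print('tin',t.mean(0).round(1),np.linalg.norm(t-np.roll(t,-1,0),axis=1).round(1))
d=np.roll(t,-1,0)-t;print(np.degrees(np.arctan2(d[:,1],d[:,0]))%90)
im=cv2.imread('pics/t0.png');hsv=cv2.cvtColor(im,cv2.COLOR_BGR2HSV)
for T in(170,185,200):
  m=np.zeros(im.shape[:2],np.uint8);m[195:350,385:480]=(hsv[195:350,385:480,2]>T);m=cv2.morphologyEx(m,cv2.MORPH_OPEN,np.ones((3,3)))
  c=max(cv2.findContours(m,0,1)[0],key=cv2.contourArea)
  p=np.array([cast('top',u,v,.018)[:2]*1000 for u,v in c.reshape(-1,2)],np.float32);print('pan',T,cv2.minAreaRect(p))
# cross-check with scene view: canister top, bottle
g=lambda x,y,z:cast('scene',225+(x+.5)/4.5-.5,145+(y+.5)/4.5-.5,z)*1000
print('scene can',g(406,192,.134).round(1),'bot nozzle',g(293,49,.146).round(1),'tin lid',g(108,154,.126).round(1))
E
```

```text
can [585.7  76.4 134. ]
canR [585.9  53.5 134. ]
bot [505.7   4.  114. ]
botR [505.9 -22.  114. ]
shk [580.9   3.4  66. ]
tin [580.2 -65.8 118. ] [48.6 48.9 49.3 49.9]
[85.16429408 87.42906921 86.37109974 86.66181619]
pan 170 ((499.0672607421875, -322.35430908203125), (283.1794738769531, 109.09757995605469), 10.456887245178223)
pan 185 ((498.5777587890625, -322.63507080078125), (279.63916015625, 108.18629455566406), 10.593430519104004)
pan 200 ((497.7373962402344, -323.2215881347656), (276.5111999511719, 106.87738037109375), 10.764448165893555)
scene can [588.4  77.4 134. ] bot nozzle [511.4   5.6 146. ] tin lid [587.  -62.9 126. ]
```

Call:
carry_out --pt "-0.04 0.028 0 0 0 0.03" --pt "-0.08 0.057 0 0 0 0.06" --pt "-0.12 0.085 0 0 0 0.1" --pt "-0.16 0.114 0 0 0 0.13" --pt "-0.2 0.142 0 0 0 0.16" --pt "-0.24 0.17 0 0 0 0.2" --pt "-0.28 0.2 0 0 0 0.23" --pt "-0.318 0.227 0 0 0 0.256" --grip 1

```text
clock: 1.1
tool_pos: [0.4217, -0.3514, 0.2264]
orientation: [180.0, -0.0, 179.9]
force: [1.5, -1.3, -0.6]
opening: 0.0876
gripper_force: 0.0
```

Call:
carry_out --pt "-0.011 0.045 0 0 0 0" --pt "-0.022 0.09 0 0 0 0" --pt "-0.033 0.135 0 0 0 0" --pt "-0.044 0.18 0 0 0 0" --pt "-0.055 0.225 0 0 0 0" --pt "-0.066 0.27 0 0 0 0" --pt "-0.076 0.315 0 0 0 0" --pt "-0.086 0.356 0 0 0 0"

```text
clock: 2.1
tool_pos: [0.507, 0.0047, 0.2265]
orientation: [180.0, -0.0, -180.0]
force: [0.0, -0.1, -0.4]
opening: 0.0879
gripper_force: 0.0
```

Call:
carry_out --pt "-0.001 0 0.025 0 0 0" --pt "-0.001 0 0.05 0 0 0" --pt "-0.001 0 0.075 0 0 0" --pt "-0.001 0 0.1 0 0 0" --pt "-0.001 0 0.12 0 0 0" --pt "-0.001 0 0.135 0 0 0" --pt "-0.001 0 0.1415 0 0 0" --pt "-0.001 0 0.1415 0 0 0"

```text
clock: 3.1
tool_pos: [0.508, 0.003, 0.0849]
orientation: [-180.0, -0.0, 180.0]
force: [-0.1, 0.2, 1.0]
opening: 0.0875
gripper_force: 0.0
```

```bash
python3 - <<'E'
from h import *
s=snap('scene','s1')[100:300,180:400];t=snap('top','t1')[160:330,200:420]
r=lambda a:cv2.resize(a,(500,400),interpolation=cv2.INTER_CUBIC)[:,:,::-1]
cv2.imwrite('pics/s1c.png',r(s))
E
```

```text
(no output)
```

View pics/s1c.png

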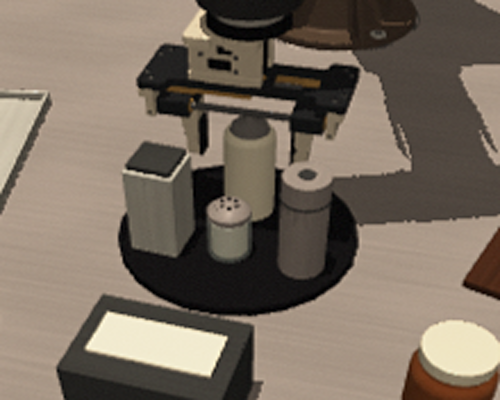

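The crop shows the gripper straddling the bottle, which sits at (250,170) between the fingers at (200,135) and (300,145), and clear of the tin and canister. Closing the gripper.

Call:
carry_out --pt "0 0 0 0 0 0" --pt "0 0 0 0 0 0" --pt "0 0 0 0 0 0" --pt "0 0 0 0 0 0" --pt "0 0 0 0 0 0" --pt "0 0 0 0 0 0" --grip -1

```text
clock: 3.95
tool_pos: [0.5082, 0.0031, 0.0851]
orientation: [180.0, 0.0, 180.0]
force: [0.2, 0.9, 0.8]
opening: 0.0514
gripper_force: 30.0
```

Call:
carry_out --pt "0 0 -0.01 0 0 0" --pt "0 0 -0.03 0 0 0" --pt "0 0 -0.06 0 0 0" --pt "0 0 -0.09 0 0 0" --pt "0 0 -0.12 0 0 0" --pt "0 0 -0.14 0 0 0" --pt "0 0 -0.15 0 0 0" --pt "0 0 -0.15 0 0 0"

```text
clock: 4.95
tool_pos: [0.508, 0.0031, 0.2354]
orientation: [180.0, 0.0, 180.0]
force: [-0.6, 0.3, -2.5]
opening: 0.0512
gripper_force: 30.0
```

Call:
carry_out --pt "0.005 -0.02 0 0 0 -0.01" --pt "0.016 -0.06 0 0 0 -0.03" --pt "0.03 -0.11 0 0 0 -0.06" --pt "0.044 -0.16 0 0 0 -0.09" --pt "0.058 -0.21 0 0 0 -0.12" --pt "0.072 -0.26 0 0 0 -0.15" --pt "0.085 -0.31 0 0 0 -0.17" --pt "0.093 -0.341 0 0 0 -0.185"

```text
clock: 5.95
tool_pos: [0.4135, -0.3396, 0.2336]
orientation: [179.9, -0.1, -169.5]
force: [0.6, -0.1, -3.4]
opening: 0.0514
gripper_force: 30.0
```

Call:
carry_out --pt "0 0 0.02 0 0 0" --pt "0 0 0.05 0 0 0" --pt "0 0 0.08 0 0 0" --pt "0 0 0.11 0 0 0" --pt "0 0 0.13 0 0 0" --pt "0 0 0.143 0 0 0" --pt "0 0 0.149 0 0 0" --pt "0 0 0.149 0 0 0"

```text
clock: 6.95
tool_pos: [0.4149, -0.338, 0.0859]
orientation: [180.0, -0.0, -169.4]
force: [-0.6, -0.0, -3.0]
opening: 0.0508
gripper_force: 30.0
```

Call:
carry_out --pt "0 0 0.0015 0 0 0" --pt "0 0 0.0015 0 0 0"

```text
clock: 7.2
tool_pos: [0.4152, -0.3381, 0.0851]
orientation: [-180.0, 0.0, -169.4]
force: [0.7, -0.1, -2.5]
opening: 0.0511
gripper_force: 30.0
```

Call:
carry_out --pt "0 0 0 0 0 0" --pt "0 0 0 0 0 0" --pt "0 0 0 0 0 0" --pt "0 0 0 0 0 0" --pt "0 0 -0.01 0 0 0" --pt "0 0 -0.04 0 0 0" --pt "0 0 -0.08 0 0 0" --pt "0 0 -0.12 0 0 0" --grip 1

```text
clock: 8.2
tool_pos: [0.4148, -0.338, 0.2065]
orientation: [-180.0, 0.0, -169.4]
force: [1.3, -0.8, -1.4]
opening: 0.0879
gripper_force: 0.0
```

Call:
carry_out --pt "-0.02 0.022 -0.02 0 0 -0.15" --pt "-0.047 0.052 -0.02 0 0 -0.32" --pt "-0.075 0.083 -0.02 0 0 -0.49" --pt "-0.103 0.114 -0.02 0 0 -0.66" --pt "-0.131 0.145 -0.02 0 0 -0.83" --pt "-0.159 0.176 -0.02 0 0 -1.0" --pt "-0.187 0.207 -0.02 0 0 -1.17" --pt "-0.214 0.237 -0.02 0 0 -1.323"

```text
clock: 9.2
tool_pos: [0.5824, -0.0644, 0.2254]
orientation: [-180.0, 0.0, -93.3]
force: [0.3, -0.8, -0.0]
opening: 0.0877
gripper_force: 0.0
```

Call:
carry_out --pt "0.001 0 0.025 0 0 0" --pt "0.001 0 0.055 0 0 0" --pt "0.001 0 0.085 0 0 0" --pt "0.001 0 0.11 0 0 0" --pt "0.001 0 0.13 0 0 0" --pt "0.001 0 0.142 0 0 0" --pt "0.001 0 0.148 0 0 0" --pt "0.001 0 0.148 0 0 0"

```text
clock: 10.2
tool_pos: [0.5819, -0.0667, 0.0768]
orientation: [-180.0, -0.0, -93.6]
force: [-0.4, 1.1, 0.3]
opening: 0.0879
gripper_force: 0.0
```

```bash
python3 - <<'E'
from h import *
s=snap('scene','s2')[100:300,120:400]
cv2.imwrite('pics/s2c.png',cv2.resize(s,(700,500),interpolation=cv2.INTER_CUBIC)[:,:,::-1])
E
```

```text
(no output)
```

View pics/s2c.png

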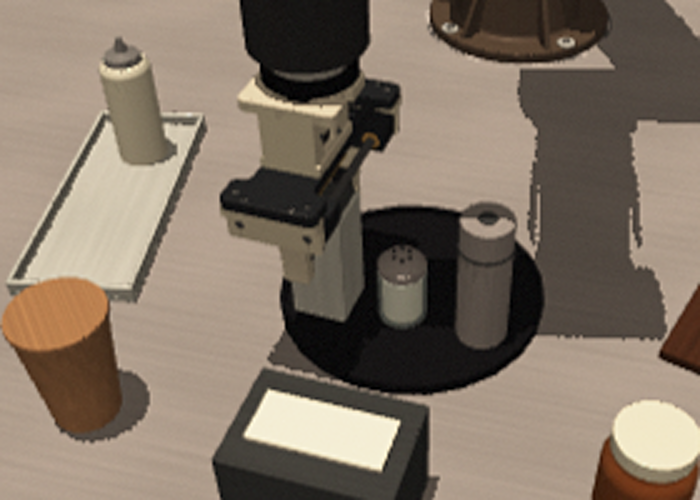

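The bottle stands upright in the pan at (140,105). The gripper straddles the tin at (325,250), and the shaker at (402,285) is untouched. Closing on the tin.

Call:
carry_out --pt "0 0 0 0 0 0" --pt "0 0 0 0 0 0" --pt "0 0 0 0 0 0" --pt "0 0 0 0 0 0" --pt "0 0 0 0 0 0" --pt "0 0 0 0 0 0" --grip -1

```text
clock: 11.0
tool_pos: [0.5816, -0.0666, 0.0766]
orientation: [180.0, -0.0, -93.6]
force: [-1.1, 0.5, 0.8]
opening: 0.0501
gripper_force: 29.9
```

Call:
carry_out --pt "0 0 -0.01 0 0 0" --pt "0 0 -0.03 0 0 0" --pt "0 0 -0.06 0 0 0" --pt "0 0 -0.09 0 0 0" --pt "0 0 -0.12 0 0 0" --pt "0 0 -0.14 0 0 0" --pt "0 0 -0.15 0 0 0" --pt "0 0 -0.15 0 0 0"

```text
clock: 12.0
tool_pos: [0.5818, -0.0666, 0.2269]
orientation: [-180.0, 0.0, -93.6]
force: [0.8, -1.1, -2.9]
opening: 0.0495
gripper_force: 29.9
```

Call:
carry_out --pt "0.02 0.005 0 0 0 0.12" --pt "0.055 0.014 0 0 0 0.28" --pt "0.09 0.023 0 0 0 0.46" --pt "0.126 0.032 0 0 0 0.64" --pt "0.162 0.041 0 0 0 0.82" --pt "0.198 0.05 0 0 0 1.0" --pt "0.234 0.06 0 0 0 1.17" --pt "0.261 0.067 0 0 0 1.323"

```text
clock: 13.0
tool_pos: [0.4972, -0.324, 0.225]
orientation: [179.9, -0.1, -169.8]
force: [0.1, -0.2, -3.0]
opening: 0.0502
gripper_force: 29.9
```

Call:
carry_out --pt "0 0 0.02 0 0 0" --pt "0 0 0.05 0 0 0" --pt "0 0 0.08 0 0 0" --pt "0 0 0.11 0 0 0" --pt "0 0 0.13 0 0 0" --pt "0 0 0.143 0 0 0" --pt "0 0 0.148 0 0 0" --pt "0 0 0.149 0 0 0"

```text
clock: 14.0
tool_pos: [0.4986, -0.323, 0.0776]
orientation: [-180.0, -0.0, -169.4]
force: [-0.1, -0.1, -2.6]
opening: 0.0501
gripper_force: 29.9
```

Call:
carry_out --pt "0 0 0.001 0 0 0" --pt "0 0 0.001 0 0 0"

```text
clock: 14.25
tool_pos: [0.4987, -0.323, 0.0772]
orientation: [-180.0, 0.1, -169.4]
force: [-0.6, 0.3, -3.6]
opening: 0.0501
gripper_force: 29.9
```

Call:
carry_out --pt "0 0 0 0 0 0" --pt "0 0 0 0 0 0" --pt "0 0 0 0 0 0" --pt "0 0 0 0 0 0" --pt "0 0 -0.01 0 0 0" --pt "0 0 -0.05 0 0 0" --pt "0 0 -0.1 0 0 0" --pt "0 0 -0.15 0 0 0" --grip 1

```text
clock: 15.25
tool_pos: [0.4982, -0.323, 0.2289]
orientation: [-180.0, 0.0, -169.4]
force: [0.8, -1.2, 0.3]
opening: 0.0876
gripper_force: 0.0
```

Call:
carry_out --pt "-0.02 0.047 0 0 0 -0.17" --pt "-0.04 0.094 0 0 0 -0.345" --pt "-0.06 0.141 0 0 0 -0.52" --pt "-0.08 0.188 0 0 0 -0.69" --pt "-0.1 0.235 0 0 0 -0.865" --pt "-0.121 0.282 0 0 0 -1.04" --pt "-0.141 0.33 0 0 0 -1.21" --pt "-0.161 0.376 0 0 0 -1.386"

```text
clock: 16.25
tool_pos: [0.5878, 0.078, 0.2276]
orientation: [-179.9, 0.0, -89.7]
force: [0.8, -0.5, -0.4]
opening: 0.0875
gripper_force: 0.0
```

Call:
carry_out --pt "0 0 0 0 0 0" --pt "0 0 0.03 0 0 0" --pt "0 0 0.06 0 0 0" --pt "0 0 0.09 0 0 0" --pt "0 0 0.115 0 0 0" --pt "0 0 0.135 0 0 0" --pt "0 0 0.146 0 0 0" --pt "0 0 0.146 0 0 0"

```text
clock: 17.25
tool_pos: [0.5874, 0.0758, 0.0804]
orientation: [180.0, -0.0, -90.0]
force: [-0.8, -1.0, -0.0]
opening: 0.0877
gripper_force: 0.0
```

```bash
python3 - <<'E'
from h import *
s=snap('scene','s3')[100:300,120:400]
cv2.imwrite('pics/s3c.png',cv2.resize(s,(700,500),interpolation=cv2.INTER_CUBIC)[:,:,::-1])
E
```

```text
(no output)
```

View pics/s3c.png

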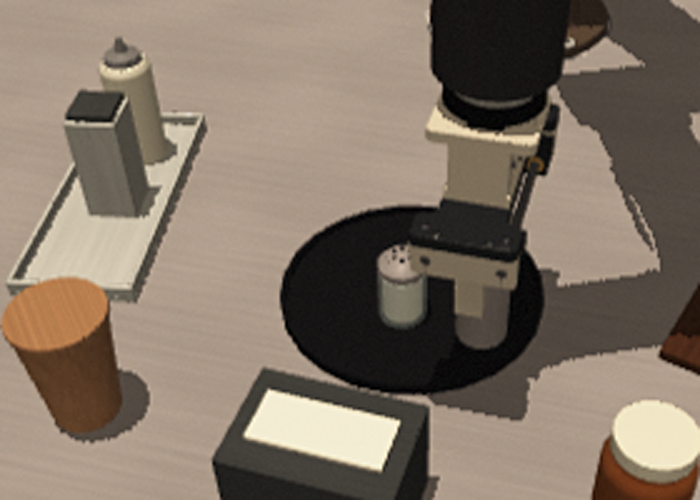

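The tin at (110,155) and the bottle at (140,105) stand upright in the pan. The gripper is around the canister at (482,315), and the shaker at (402,290) is unmoved. Closing on the canister.

Call:
carry_out --pt "0 0 0 0 0 0" --pt "0 0 0 0 0 0" --pt "0 0 0 0 0 0" --pt "0 0 0 0 0 0" --pt "0 0 0 0 0 0" --pt "0 0 0 0 0 0" --grip -1

```text
clock: 18.05
tool_pos: [0.5875, 0.0763, 0.0806]
orientation: [180.0, -0.0, -90.0]
force: [-0.3, 0.3, 1.1]
opening: 0.0456
gripper_force: 29.9
```

Call:
carry_out --pt "0 0 -0.01 0 0 0" --pt "0 0 -0.03 0 0 0" --pt "0 0 -0.06 0 0 0" --pt "0 0 -0.09 0 0 0" --pt "0 0 -0.12 0 0 0" --pt "0 0 -0.14 0 0 0" --pt "0 0 -0.15 0 0 0" --pt "0 0 -0.15 0 0 0"

```text
clock: 19.05
tool_pos: [0.5877, 0.0764, 0.231]
orientation: [-180.0, 0.0, -90.0]
force: [0.1, 0.2, -3.0]
opening: 0.0457
gripper_force: 29.9
```

Call:
carry_out --pt "0.04 0 0 0 0 0.15" --pt "0.088 0.001 0 0 0 0.32" --pt "0.138 0.002 0 0 0 0.5" --pt "0.188 0.003 0 0 0 0.68" --pt "0.238 0.004 0 0 0 0.86" --pt "0.288 0.005 0 0 0 1.04" --pt "0.338 0.006 0 0 0 1.22" --pt "0.383 0.006 0 0 0 1.386"

```text
clock: 20.05
tool_pos: [0.5808, -0.3083, 0.2289]
orientation: [179.9, -0.1, -169.8]
force: [1.3, 1.1, -1.5]
opening: 0.0456
gripper_force: 29.9
```

Call:
carry_out --pt "0 0 0.01 0 0 0" --pt "0 0 0.04 0 0 0" --pt "0 0 0.08 0 0 0" --pt "0 0 0.11 0 0 0" --pt "0 0 0.13 0 0 0" --pt "0 0 0.143 0 0 0" --pt "0 0 0.149 0 0 0" --pt "0 0 0.15 0 0 0"

```text
clock: 21.05
tool_pos: [0.5817, -0.3066, 0.0806]
orientation: [-180.0, 0.0, -169.4]
force: [0.6, -0.9, -1.3]
opening: 0.0455
gripper_force: 29.9
```

Call:
carry_out --pt "0 0 0 0 0 0" --pt "0 0 0 0 0 0" --pt "0 0 0 0 0 0" --pt "0 0 0 0 0 0" --pt "0 0 -0.01 0 0 0" --pt "0 0 -0.05 0 0 0" --pt "0 0 -0.1 0 0 0" --pt "0 0 -0.145 0 0 0" --grip 1

```text
clock: 22.05
tool_pos: [0.5817, -0.3069, 0.2283]
orientation: [-180.0, 0.1, -169.4]
force: [0.5, -0.6, -0.1]
opening: 0.0877
gripper_force: 0.0
```

```bash
python3 - <<'E'
from h import *
t=snap('top','t4')[160:360,210:490]
cv2.imwrite('pics/t4c.png',cv2.resize(t,(784,560),interpolation=cv2.INTER_CUBIC)[:,:,::-1])
E
```

```text
(no output)
```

View pics/t4c.png

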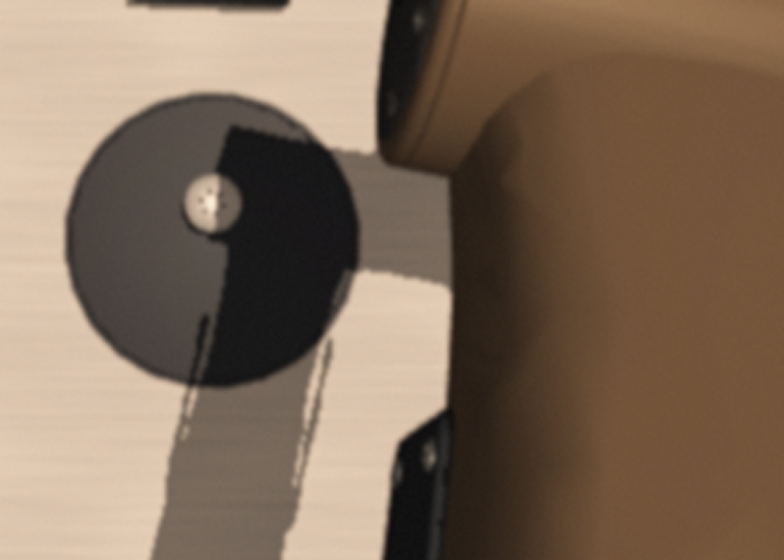

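The shaker is still at about pixel (286,232), where it started, and the arm hides the pan. Moving to the shaker.

Call:
carry_out --pt "-0.005 0.025 0 0 0 0" --pt "-0.013 0.07 0 0 0 0" --pt "-0.022 0.115 0 0 0 0" --pt "-0.03 0.16 0 0 0 0" --pt "-0.038 0.205 0 0 0 0" --pt "-0.047 0.25 0 0 0 0" --pt "-0.054 0.29 0 0 0 0" --pt "-0.057 0.306 0 0 0 0"

```text
clock: 23.1
tool_pos: [0.5814, 0.0064, 0.2262]
orientation: [180.0, 0.1, -169.3]
force: [-0.3, 0.4, 0.7]
opening: 0.0876
gripper_force: 0.0
```

Call:
carry_out --pt "0 0 0.01 0 0 0" --pt "0 0 0.05 0 0 0" --pt "0 0 0.09 0 0 0" --pt "0 0 0.13 0 0 0" --pt "0 0 0.16 0 0 0" --pt "0 0 0.185 0 0 0" --pt "0 0 0.199 0 0 0" --pt "0 0 0.201 0 0 0"

```text
clock: 24.1
tool_pos: [0.5809, 0.0036, 0.0237]
orientation: [-180.0, -0.1, -169.5]
force: [-0.2, -0.3, 1.1]
opening: 0.0878
gripper_force: 0.0
```

```bash
python3 - <<'E'
from h import *
s=snap('scene','s5')[100:300,120:400]
cv2.imwrite('pics/s5c.png',cv2.resize(s,(700,500),interpolation=cv2.INTER_CUBIC)[:,:,::-1])
E
```

```text
(no output)
```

View pics/s5c.png

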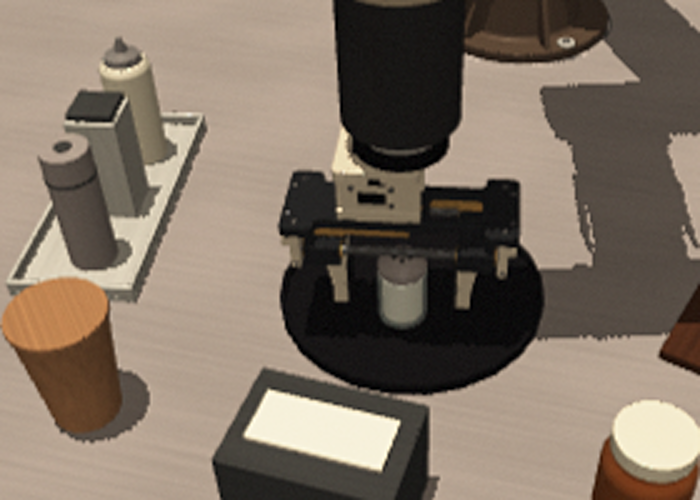

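All three containers stand in the pan: canister (80,205), tin (105,155), bottle (135,105). The shaker at (402,290) is centred between the fingers.

Call:
carry_out --pt "0 0 -0.002 0 0 0" --pt "0 0 -0.002 0 0 0" --pt "0 0 -0.002 0 0 0" --pt "0 0 -0.002 0 0 0" --pt "0 0 -0.002 0 0 0" --pt "0 0 -0.002 0 0 0" --grip -1

```text
clock: 24.9
tool_pos: [0.5814, 0.0045, 0.0267]
orientation: [-180.0, -0.0, -169.4]
force: [-0.7, 0.5, 2.6]
opening: 0.0435
gripper_force: 30.0
```

Call:
carry_out --pt "0 0 -0.01 0 0 0" --pt "0 0 -0.03 0 0 0" --pt "0 0 -0.06 0 0 0" --pt "0 0 -0.09 0 0 0" --pt "0 0 -0.11 0 0 0" --pt "0 0 -0.12 0 0 0" --pt "0 0 -0.12 0 0 0"

```text
clock: 25.78
tool_pos: [0.5815, 0.0046, 0.147]
orientation: [180.0, 0.1, -169.4]
force: [0.5, -0.5, -2.4]
opening: 0.0436
gripper_force: 30.0
```

Call:
carry_out --pt "0.001 0.02 0 0 0 0" --pt "0.002 0.06 0 0 0 0" --pt "0.004 0.11 0 0 0 0" --pt "0.006 0.16 0 0 0 0" --pt "0.007 0.21 0 0 0 0" --pt "0.009 0.26 0 0 0 0" --pt "0.01 0.305 0 0 0 0" --pt "0.011 0.332 0 0 0 0"

```text
clock: 26.78
tool_pos: [0.5079, 0.3313, 0.1453]
orientation: [-179.9, -0.1, -169.3]
force: [0.7, -0.3, -2.4]
opening: 0.0433
gripper_force: 30.0
```

Call:
carry_out --pt "0 0 0.01 0 0 0" --pt "0 0 0.03 0 0 0" --pt "0 0 0.055 0 0 0" --pt "0 0 0.075 0 0 0" --pt "0 0 0.09 0 0 0" --pt "0 0 0.1 0 0 0" --pt "0 0 0.105 0 0 0" --pt "0 0 0.105 0 0 0"

```text
clock: 27.78
tool_pos: [0.5096, 0.3289, 0.0416]
orientation: [-180.0, 0.0, -169.4]
force: [0.4, 0.1, -1.9]
opening: 0.0434
gripper_force: 30.0
```

Call:
carry_out --pt "0 0 0.002 0 0 0" --pt "0 0 0.004 0 0 0" --pt "0 0 0.0045 0 0 0" --pt "0 0 0.0045 0 0 0"

```text
clock: 28.28
tool_pos: [0.5096, 0.3289, 0.0371]
orientation: [180.0, 0.0, -169.4]
force: [0.4, -0.6, -2.0]
opening: 0.0436
gripper_force: 30.0
```

```bash
python3 - <<'E'
from h import *
s=snap('scene','s6')[130:330,340:500]
cv2.imwrite('pics/s6c.png',cv2.resize(s,(480,600),interpolation=cv2.INTER_CUBIC)[:,:,::-1])
E
```

```text
(no output)
```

View pics/s6c.png

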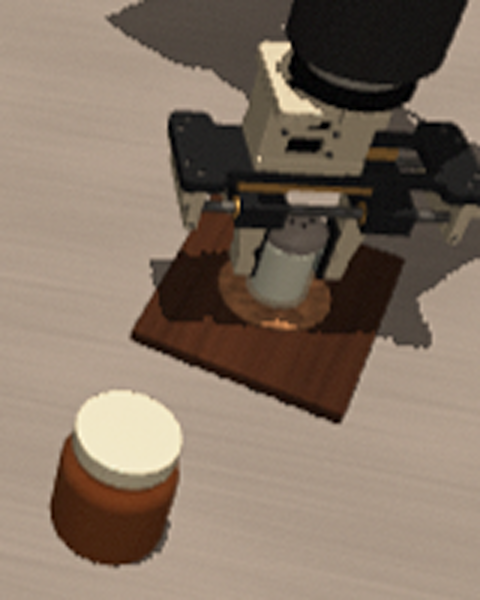

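The shaker's foot at (280,295) sits centrally on the cork disc, which spans (218–332, 250–330). Releasing it and rising.

Call:
carry_out --pt "0 0 0 0 0 0" --pt "0 0 0 0 0 0" --pt "0 0 0 0 0 0" --pt "0 0 0 0 0 0" --pt "0 0 -0.02 0 0 0" --pt "0 0 -0.07 0 0 0" --pt "0 0 -0.13 0 0 0" --pt "0 0 -0.19 0 0 0" --grip 1

```text
clock: 29.32
tool_pos: [0.5094, 0.3286, 0.229]
orientation: [-180.0, -0.0, -169.4]
force: [1.1, 1.7, -0.4]
opening: 0.0875
gripper_force: 0.0
```

Call:
carry_out --pt "0.002 -0.03 0 0 0 0" --pt "0.006 -0.08 0 0 0 0" --pt "0.01 -0.135 0 0 0 0" --pt "0.014 -0.19 0 0 0 0" --pt "0.018 -0.245 0 0 0 0" --pt "0.022 -0.3 0 0 0 0" --pt "0.026 -0.355 0 0 0 0" --pt "0.03 -0.41 0 0 0 0"

```text
clock: 30.32
tool_pos: [0.5554, -0.0814, 0.2274]
orientation: [-180.0, 0.0, -169.4]
force: [2.0, -0.3, 0.6]
opening: 0.0878
gripper_force: 0.0
```

Call:
carry_out --pt "0.004 -0.05 0 0 0 0" --pt "0.008 -0.1 0 0 0 0" --pt "0.012 -0.15 0 0 0 0" --pt "0.015 -0.2 0 0 0 0" --pt "0.016 -0.228 0 0 0 0" --pt "0.016 -0.228 0 0 0 0"

```text
clock: 31.08
tool_pos: [0.5812, -0.3086, 0.2262]
orientation: [180.0, -0.1, -169.6]
force: [-0.0, 0.8, -0.2]
opening: 0.0875
gripper_force: 0.0
```

```bash
python3 - <<'E'
from h import *
t=snap('top','t7')
c=t[200:330,90:210]
cv2.imwrite('pics/t7c.png',cv2.resize(c,None,fx=4.5,fy=4.5,interpolation=cv2.INTER_CUBIC)[:,:,::-1])
print(telemetry.get_obs()['tool_pos'])
E
```

```text
[ 0.58121534 -0.30744077  0.226425  ]
```

View pics/t7c.png

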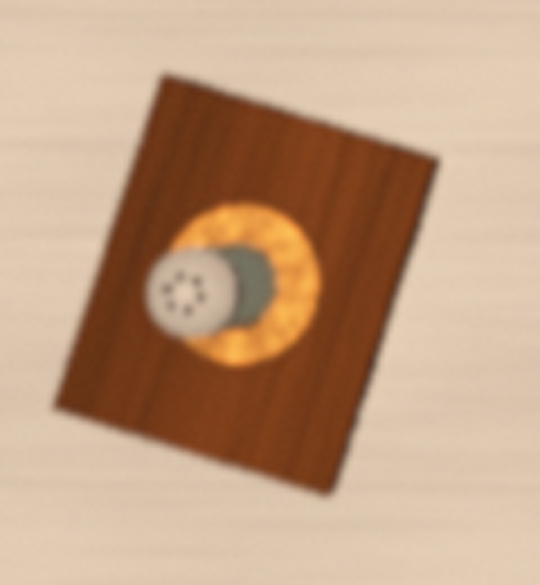

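```bash
python3 - <<'E'
from h import *
f=lambda x,y,z:(cast('top',90+(x+.5)/4.5-.5,200+(y+.5)/4.5-.5,z)*1000).round(1)
print(f(192,293,.080),f(185,293,.086),'cork',f(244,285,.016),'foot edge',f(275,285,.016))
E
```

```text
[508.6 327.9  80. ] [509.  328.8  86. ] cork [508.3 327.1  16. ] foot edge [508.4 311.2  16. ]
```

Call:
carry_out --pt "0 0 0.02 0 0 0" --pt "0 0 0.05 0 0 0" --pt "0 0 0.08 0 0 0" --pt "0 0 0.11 0 0 0" --pt "0 0 0.13 0 0 0" --pt "0 0 0.143 0 0 0" --pt "0 0 0.146 0 0 0" --pt "0 0 0.146 0 0 0"

```text
clock: 32.12
tool_pos: [0.582, -0.3066, 0.0817]
orientation: [-180.0, 0.0, -169.4]
force: [-0.1, 0.8, -0.2]
opening: 0.0874
gripper_force: 0.0
```

Call:
carry_out --pt "0 0 0 0 0 0" --pt "0 0 0 0 0 0" --pt "0 0 0 0 0 0" --pt "0 0 0 0 0 0" --pt "0 0 0 0 0 0" --pt "0 0 0 0 0 0" --grip -1

```text
clock: 32.88
tool_pos: [0.5816, -0.3067, 0.0811]
orientation: [180.0, -0.0, -169.4]
force: [0.1, 0.1, 0.3]
opening: 0.0454
gripper_force: 30.0
```

Call:
carry_out --pt "0 0 -0.01 0 0 0" --pt "0 0 -0.03 0 0 0" --pt "0 0 -0.06 0 0 0" --pt "0 0 -0.09 0 0 0" --pt "0 0 -0.12 0 0 0" --pt "0 0 -0.14 0 0 0" --pt "0 0 -0.15 0 0 0" --pt "0 0 -0.15 0 0 0"

```text
clock: 33.88
tool_pos: [0.5817, -0.3067, 0.2315]
orientation: [-180.0, 0.1, -169.4]
force: [0.4, -0.3, -3.1]
opening: 0.0457
gripper_force: 30.0
```

Call:
carry_out --pt "-0.008 0.04 0 0 0 -0.15" --pt "-0.018 0.088 0 0 0 -0.32" --pt "-0.028 0.137 0 0 0 -0.5" --pt "-0.038 0.186 0 0 0 -0.68" --pt "-0.048 0.235 0 0 0 -0.86" --pt "-0.058 0.284 0 0 0 -1.04" --pt "-0.068 0.333 0 0 0 -1.22" --pt "-0.0764 0.3755 0 0 0 -1.386"

```text
clock: 34.88
tool_pos: [0.5869, 0.0781, 0.2298]
orientation: [179.9, -0.0, -89.6]
force: [-0.4, 0.5, -3.3]
opening: 0.0458
gripper_force: 30.0
```

Call:
carry_out --pt "0 0 0.01 0 0 0" --pt "0 0 0.04 0 0 0" --pt "0 0 0.08 0 0 0" --pt "0 0 0.11 0 0 0" --pt "0 0 0.13 0 0 0" --pt "0 0 0.14 0 0 0" --pt "0 0 0.144 0 0 0" --pt "0 0 0.144 0 0 0"

```text
clock: 35.88
tool_pos: [0.5879, 0.0762, 0.0873]
orientation: [-180.0, 0.0, -90.0]
force: [0.5, -0.6, -2.6]
opening: 0.0458
gripper_force: 30.0
```

Call:
carry_out --pt "0 0 0.002 0 0 0" --pt "0 0 0.004 0 0 0" --pt "0 0 0.005 0 0 0" --pt "0 0 0.005 0 0 0"

```text
clock: 36.38
tool_pos: [0.5877, 0.0764, 0.0821]
orientation: [-180.0, -0.0, -90.0]
force: [0.3, 0.4, -2.3]
opening: 0.0455
gripper_force: 30.0
```

Call:
carry_out --pt "0 0 0 0 0 0" --pt "0 0 0 0 0 0" --pt "0 0 0 0 0 0" --pt "0 0 0 0 0 0" --pt "0 0 -0.01 0 0 0" --pt "0 0 -0.05 0 0 0" --pt "0 0 -0.1 0 0 0" --pt "0 0 -0.145 0 0 0" --grip 1

```text
clock: 37.38
tool_pos: [0.5878, 0.0763, 0.2297]
orientation: [-179.9, 0.0, -90.0]
force: [1.6, 0.6, -0.9]
opening: 0.0875
gripper_force: 0.0
```

Call:
carry_out --pt "0.048 0.011 0 0 0 0.17" --pt "0.098 0.022 0 0 0 0.345" --pt "0.148 0.033 0 0 0 0.52" --pt "0.198 0.044 0 0 0 0.69" --pt "0.248 0.055 0 0 0 0.865" --pt "0.298 0.067 0 0 0 1.04" --pt "0.349 0.078 0 0 0 1.21" --pt "0.399 0.089 0 0 0 1.386"

```text
clock: 38.38
tool_pos: [0.4982, -0.3243, 0.2281]
orientation: [-180.0, 0.1, -169.7]
force: [-0.2, 0.5, 0.1]
opening: 0.0875
gripper_force: 0.0
```

Call:
carry_out --pt "0 0 0 0 0 0" --pt "0 0 0.03 0 0 0" --pt "0 0 0.06 0 0 0" --pt "0 0 0.09 0 0 0" --pt "0 0 0.12 0 0 0" --pt "0 0 0.14 0 0 0" --pt "0 0 0.15 0 0 0" --pt "0 0 0.151 0 0 0"

```text
clock: 39.38
tool_pos: [0.4988, -0.3223, 0.0761]
orientation: [180.0, -0.0, -169.4]
force: [0.9, -0.4, 0.0]
opening: 0.0875
gripper_force: 0.0
```

Call:
carry_out --pt "0 0 0 0 0 0" --pt "0 0 0 0 0 0" --pt "0 0 0 0 0 0" --pt "0 0 0 0 0 0" --pt "0 0 0 0 0 0" --pt "0 0 0 0 0 0" --grip -1

```text
clock: 40.12
tool_pos: [0.4988, -0.3226, 0.0763]
orientation: [-180.0, 0.0, -169.4]
force: [-1.4, -0.3, 2.9]
opening: 0.0497
gripper_force: 30.0
```

Call:
carry_out --pt "0 0 -0.01 0 0 0" --pt "0 0 -0.03 0 0 0" --pt "0 0 -0.06 0 0 0" --pt "0 0 -0.09 0 0 0" --pt "0 0 -0.12 0 0 0" --pt "0 0 -0.14 0 0 0" --pt "0 0 -0.15 0 0 0" --pt "0 0 -0.15 0 0 0"

```text
clock: 41.12
tool_pos: [0.4987, -0.3225, 0.2263]
orientation: [-180.0, 0.0, -169.4]
force: [-0.5, -0.3, -1.9]
opening: 0.0497
gripper_force: 30.0
```

Call:
carry_out --pt "-0.01 0.02 0 0 0 -0.12" --pt "-0.027 0.05 0 0 0 -0.28" --pt "-0.045 0.082 0 0 0 -0.46" --pt "-0.062 0.114 0 0 0 -0.64" --pt "-0.08 0.147 0 0 0 -0.82" --pt "-0.098 0.18 0 0 0 -1.0" --pt "-0.115 0.212 0 0 0 -1.17" --pt "-0.1287 0.2363 0 0 0 -1.323"

```text
clock: 42.12
tool_pos: [0.5814, -0.0652, 0.2246]
orientation: [179.9, -0.0, -93.3]
force: [0.2, 0.4, -2.4]
opening: 0.0498
gripper_force: 30.0
```

Call:
carry_out --pt "0 0 0.01 0 0 0" --pt "0 0 0.04 0 0 0" --pt "0 0 0.08 0 0 0" --pt "0 0 0.11 0 0 0" --pt "0 0 0.13 0 0 0" --pt "0 0 0.14 0 0 0" --pt "0 0 0.144 0 0 0" --pt "0 0 0.144 0 0 0"

```text
clock: 43.12
tool_pos: [0.5819, -0.0668, 0.0823]
orientation: [-180.0, -0.0, -93.6]
force: [1.2, 0.1, -2.3]
opening: 0.0499
gripper_force: 30.0
```

Call:
carry_out --pt "0 0 0.002 0 0 0" --pt "0 0 0.004 0 0 0" --pt "0 0 0.0045 0 0 0" --pt "0 0 0.0045 0 0 0"

```text
clock: 43.62
tool_pos: [0.5818, -0.0666, 0.0776]
orientation: [-180.0, 0.0, -93.6]
force: [-0.3, 0.2, -3.2]
opening: 0.0498
gripper_force: 30.0
```

Call:
carry_out --pt "0 0 0 0 0 0" --pt "0 0 0 0 0 0" --pt "0 0 0 0 0 0" --pt "0 0 0 0 0 0" --pt "0 0 -0.01 0 0 0" --pt "0 0 -0.05 0 0 0" --pt "0 0 -0.1 0 0 0" --pt "0 0 -0.15 0 0 0" --grip 1

```text
clock: 44.62
tool_pos: [0.5816, -0.0668, 0.2299]
orientation: [-180.0, -0.0, -93.6]
force: [1.4, 0.3, -0.2]
opening: 0.0873
gripper_force: 0.0
```

Call:
carry_out --pt "0.034 0.018 0 0 0 0.16" --pt "0.069 0.037 0 0 0 0.33" --pt "0.104 0.055 0 0 0 0.5" --pt "0.139 0.074 0 0 0 0.66" --pt "0.174 0.092 0 0 0 0.83" --pt "0.21 0.111 0 0 0 1.0" --pt "0.246 0.13 0 0 0 1.16" --pt "0.281 0.149 0 0 0 1.323"

```text
clock: 45.62
tool_pos: [0.4146, -0.3388, 0.2285]
orientation: [-180.0, 0.1, -169.7]
force: [0.3, 0.3, -0.7]
opening: 0.0875
gripper_force: 0.0
```

Call:
carry_out --pt "0 0 0 0 0 0" --pt "0 0 0.03 0 0 0" --pt "0 0 0.06 0 0 0" --pt "0 0 0.09 0 0 0" --pt "0 0 0.12 0 0 0" --pt "0 0 0.138 0 0 0" --pt "0 0 0.1435 0 0 0" --pt "0 0 0.1435 0 0 0"

```text
clock: 46.62
tool_pos: [0.4159, -0.3376, 0.0845]
orientation: [-180.0, 0.0, -169.3]
force: [0.4, -0.1, 0.8]
opening: 0.0877
gripper_force: 0.0
```

Call:
carry_out --pt "0 0 0 0 0 0" --pt "0 0 0 0 0 0" --pt "0 0 0 0 0 0" --pt "0 0 0 0 0 0" --pt "0 0 0 0 0 0" --pt "0 0 0 0 0 0" --grip -1

```text
clock: 47.38
tool_pos: [0.4154, -0.3377, 0.0842]
orientation: [-180.0, 0.0, -169.4]
force: [-1.3, 0.9, 3.2]
opening: 0.0514
gripper_force: 30.0
```

Call:
carry_out --pt "0 0 -0.01 0 0 0" --pt "0 0 -0.03 0 0 0" --pt "0 0 -0.06 0 0 0" --pt "0 0 -0.09 0 0 0" --pt "0 0 -0.12 0 0 0" --pt "0 0 -0.14 0 0 0" --pt "0 0 -0.15 0 0 0" --pt "0 0 -0.15 0 0 0"

```text
clock: 48.38
tool_pos: [0.4154, -0.3377, 0.2343]
orientation: [-180.0, 0.0, -169.4]
force: [-0.5, 1.1, -3.5]
opening: 0.0513
gripper_force: 30.0
```

Call:
carry_out --pt "-0.01 0.02 0 0 0 0.01" --pt "-0.029 0.06 0 0 0 0.03" --pt "-0.05 0.104 0 0 0 0.06" --pt "-0.071 0.148 0 0 0 0.09" --pt "-0.093 0.192 0 0 0 0.12" --pt "-0.115 0.238 0 0 0 0.15" --pt "-0.137 0.284 0 0 0 0.17" --pt "-0.1538 0.3184 0 0 0 0.185"

```text
clock: 49.38
tool_pos: [0.5077, 0.0054, 0.2328]
orientation: [-180.0, -0.1, -180.0]
force: [0.8, 0.1, -3.6]
opening: 0.0514
gripper_force: 30.0
```

Call:
carry_out --pt "0 0 0.01 0 0 0" --pt "0 0 0.04 0 0 0" --pt "0 0 0.08 0 0 0" --pt "0 0 0.11 0 0 0" --pt "0 0 0.13 0 0 0" --pt "0 0 0.14 0 0 0" --pt "0 0 0.143 0 0 0" --pt "0 0 0.143 0 0 0"

```text
clock: 50.38
tool_pos: [0.5083, 0.0034, 0.0914]
orientation: [180.0, 0.0, 180.0]
force: [-0.5, -0.3, -2.4]
opening: 0.0511
gripper_force: 30.0
```

Call:
carry_out --pt "0 0 0.003 0 0 0" --pt "0 0 0.005 0 0 0" --pt "0 0 0.006 0 0 0" --pt "0 0 0.006 0 0 0"

```text
clock: 50.88
tool_pos: [0.5083, 0.0036, 0.0852]
orientation: [180.0, 0.0, 180.0]
force: [-0.1, 0.3, -1.1]
opening: 0.0512
gripper_force: 30.0
```

Call:
carry_out --pt "0 0 0 0 0 0" --pt "0 0 0 0 0 0" --pt "0 0 0 0 0 0" --pt "0 0 0 0 0 0" --pt "0 0 -0.01 0 0 0" --pt "0 0 -0.05 0 0 0" --pt "0 0 -0.1 0 0 0" --pt "0 0 -0.15 0 0 0" --grip 1

```text
clock: 51.88
tool_pos: [0.5078, 0.0034, 0.2374]
orientation: [180.0, 0.0, 180.0]
force: [1.4, -0.5, 0.0]
opening: 0.0874
gripper_force: 0.0
```

Call:
carry_out --pt "0.01 -0.05 0 0 0 0" --pt "0.02 -0.1 0 0 0 0" --pt "0.03 -0.15 0 0 0 0" --pt "0.04 -0.2 0 0 0 0" --pt "0.05 -0.25 0 0 0 0" --pt "0.06 -0.3 0 0 0 0" --pt "0.06 -0.34 0 0 0 0" --pt "0.06 -0.34 0 0 0 0"

```text
clock: 52.88
tool_pos: [0.4474, -0.3387, 0.2352]
orientation: [-180.0, -0.0, 179.8]
force: [-0.6, 0.7, -0.1]
opening: 0.0884
gripper_force: 0.0
```

```bash
python3 - <<'E'
from h import *
t=snap('top','t9');s=snap('scene','s9')
r=lambda a:cv2.resize(a,None,fx=4,fy=4,interpolation=cv2.INTER_CUBIC)
cv2.imwrite('pics/t9c.png',r(t[180:310,220:350])[:,:,::-1])
cv2.imwrite('pics/cmp.png',np.vstack([cv2.resize(x[130:280,200:500],(780,290)) for x in(cv2.imread('pics/s0.png'),s[:,:,::-1])]))
E
```

```text
(no output)
```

View pics/cmp.png

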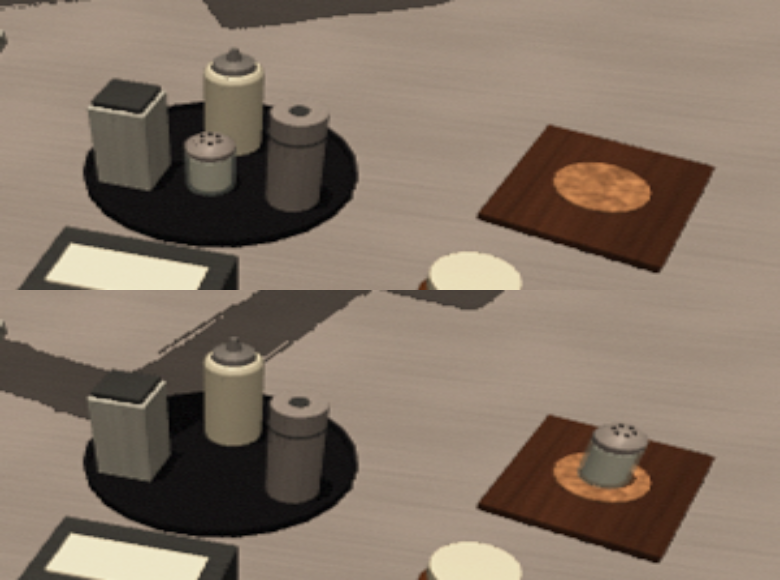

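View pics/t9c.png

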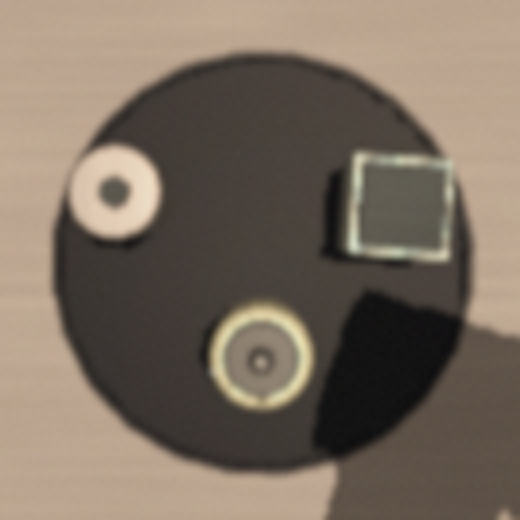

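Both views match the start: tin, bottle and canister are within about 3 mm of their first pixels, and the shaker stands on the cork at (608,455). Handing in.

```bash
python3 -c "
from h import *
print(workorder.close_job())"
```

```text
the job is handed in; nothing more can be done
None
```

I handed the job in at about 53 s of the 138 s allowed: the shaker stands on the cork disc, and the bottle, tin and canister are back on their spots to within about 3 mm by the camera; the hand-in returned no verdict.

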